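# Space the dividers of a barber's tool tray

## Robot

A 7-joint arm with a two-finger parallel gripper is mounted at the origin on the work surface. World frame = base frame: x ahead of the robot, y to its left, z up, the work surface at z = 0. Lengths are in m, angles in rad, forces in N, time in s.
With the tool pointing down it reaches from about 0.425 to 0.925 m from the base axis. Payload 6.8 kg.
Tool frame: the origin (TCP) lies at the very end of the fingers, on their centre line; the grasp point (between the pads) lies 19 mm behind it; z points along the fingers, y is the line along which they close (so a half turn about z gives the same grasp; the last joint's range is limited). The gripper opens to 85 mm and grips with 20 to 120 N. Pads are 22 mm wide; open, the fingers measure 114 mm over their backs; the gripper's body (76 mm by 85 mm) begins 54 mm behind the grasp point. The pads swing forward as they close: fully open they stand 13 mm farther back than shut.
Start: joints at [-1.454, 0.477, 0.022, 1.555, -0.011, 1.109, -0.083], TCP at [0.15, 0.658, 0.231] pointing down, gripper open.
Joint ranges: [-2.96, 2.96], [-0.34, 2.1], [-1.41, 1.46], [0.24, 2.44], [-1.37, 4.51], [0.17, 1.92], [-2.96, 2.96]. Speed limits (rad/s): [2.39, 2.39, 3.14, 3.14, 3.14, 3.14, 3.14].

## Interface

Orientations are given as a unit quaternion [w, x, y, z].
In Python, from station import get_obs, read_camera, hand_in gives the robot as it stands.
- The arm moves only by the tool arm_command, never from a script. Its argument "commands" is one flat list of numbers, 7 for each row, row after row: the shift along the tool's x, y, z in m, then the turn, a rotation vector about the tool's x, y, z in degrees, then the opening, from 0 (shut) to 1 (fully open). In form: [tx, ty, tz, rx, ry, rz, fingers, tx, ty, tz, rx, ry, rz, fingers, ...]. A call has 1 to 8 rows; each row is the pose to reach, as a shift and turn from the pose commanded when the call began, along the tool's axes at that moment; what a row does not reach only later rows make up. A row lasts 1/10 s, in which the tool goes at most 50 mm and 8.59 degrees, less where a joint would pass 70% of its speed; a pose out of reach is approached as far as the arm can. A call with a gripper value outside its range is refused whole. The fingers move at their own pace and stop on an object; "force" is the grip in N (left out, the last holds). Time passes only in rows, so rows that repeat a pose let the fingers close. It gives the time, the measured TCP pose, the force, the opening and the grip force at its end, in the units of the state.
- get_obs(): the state, without advancing time (a new reading comes with each control period).
- read_camera(name): name is "scene" or "top"; returns a dict with "img" (400x640x3 uint8, red, green, blue), "camera_matrix" (3x3 intrinsics, pixels), "k1" (the pictures are not rectified: a ray, as slopes to the right and down, at radius r is drawn at 1 + k1 r^2 times it, then the intrinsics apply), "pose" (4x4, takes a point from camera to world coordinates). Camera axes: x right, y down, z forward; pixel columns grow to the right and rows downward; lengths in m; the calibration is good to about 2 mm. A picture is of the moment at which its call begins. There is no depth.
- hand_in(): hands the job in; it is judged then, once.
The state is a dict: "t": time; "q": joint angles; "joint_vel": joint speeds; "joint_torque": joint torques, N m; "eef_pos": TCP position; "tool_rot": TCP orientation; "contact_force": force on the tool from outside, world axes, zero at the start; "torque": the same for the moment, N m; "gripper_width": opening from 0.0 (shut) to 1.0 (fully open); "grasp_force": force on a finger pad.
Only numpy, scipy, OpenCV 4.12 (cv2) and the standard library are available. Lean on these libraries where they do the work, as an engineer would, in place of code of your own. Each camera call takes 0.05 s, during which the arm holds its last target. There are 200 camera calls.

## Task

Set the two sliding white dividers of the wooden tool tray with the yellow spacer (the red one is too narrow): starting at the tray's green end wall, lower the yellow spacer down to the tray floor with its flat steel back beside that wall, so that its sloping side wedges the first divider away to one spacer width; then lift it out and step it down in the same way with its back beside the first divider to space the second divider. Finally lift it out and stand it upright on the counter, off the tray.

Things in the scene. Friction and masses are not known exactly. Their poses are not given: they have to be found in the camera images.
- spacer: Yellow spacer, steel back, upright, 135 mm tall, 40 along x. Origin: centre of foot underside. Foot y -8 to 8 mm; flat back y = -8 all the way up; +y side slopes from y = 8 at the foot to y = 52 at z 65 to 80 (full width 60 mm). Above: grip stem y -8 to 14, pinch across x above z = 85. Its +y starts within 0.7 rad of the tray's +y. The red, 36 mm wide look-alike nearby may have its place.
- tray: Wooden tray fixed to the counter, 112 mm along x, 220 mm along y (the row). Origin: centre of underside, z up. Floor top at z = 6 mm. Green end wall at the -y end, 88 mm tall, inner face at y = -102 mm; other end and long sides 30 mm tall; inside 96 mm wide along x. The row is spaced from the green wall towards +y.
- divider1 (a point): Middle of the top edge of the white divider next to the green wall, 88 mm above the counter; axes parallel to the tray's. 12 mm thick (y), 92 mm along x, reaches down to the tray floor, slides only along the tray's y with 2 N friction, stays where left. Gap to the green wall at the start 36 to 42 mm.
- divider2 (a point): Middle of the top edge of the second white divider, built and sliding like the first. Once the first divider is set 60 to 70 mm from the green wall, the gap between the dividers is about 34 to 50 mm.
Not all that is in view belongs to the job. Leave any blue or turquoise look-alike of the spacer alone.

How it is judged:
On the way, in this order (a step that is already met when the one before it is completed fails the run):
1. the yellow spacer is down on (within 14 mm of) the tray floor between the green wall and the first divider, and that gap is 50 to 74 mm (z of spacer in the frame of tray below 0.02 m and x of spacer in the frame of tray between -0.05 and 0.05 m and y of divider1 in the frame of tray between -0.046 and -0.022 m and y of spacer in the frame of tray above -0.102 m and y of spacer in the frame of divider1 below 0 m), for 0.2 s.
2. the yellow spacer is down on (within 14 mm of) the tray floor between the two dividers, and both gaps are 50 to 74 mm (z of spacer in the frame of tray below 0.02 m and x of spacer in the frame of tray between -0.05 and 0.05 m and y of divider1 in the frame of tray between -0.046 and -0.022 m and y of divider2 in the frame of divider1 between 0.062 and 0.086 m and y of spacer in the frame of divider1 above 0 m and y of spacer in the frame of divider2 below 0 m), for 0.2 s.
At the end, for the whole second after the job is handed in: The gap from the green wall to the first divider and the gap between the two dividers are each 50 to 74 mm (spacer width 60 mm), and the yellow spacer stands upright (within 7 degrees) at rest on the counter, not in or on the tray (y of divider1 in the frame of tray between -0.046 and -0.022 m and y of divider2 in the frame of divider1 between 0.062 and 0.086 m and height (world z) of spacer below 0.004 m and angle between spacer's own z axis and vertical below 0.12 rad and linear speed of spacer below 0.02 m/s); the robot touches nothing.
It also fails if it takes over 62 s, if anything falls off the work surface, if the arm or the gripper's body presses on something with over 40 N, if the wrist force passes 120 N, or if a joint passes its speed limit or range.

## Working session

There is one attempt and no reset: what is moved stays moved. The work goes in short steps, Python scripts to look and compute and a tool call to move; the robot and the scene stay as the last step left them, time stands still between calls to the robot, and variables do not carry over. Pictures are saved under pics/ and viewed, at most 10 in all, crops included, and the job is handed in when it is done.

Besides the shell and the picture viewer there is one more tool, called by a JSON object that holds its "api" and its "payload", one argument or row to a line. arm_command: Moves the arm, as the interface text tells. Its arguments: {"type":"object","properties":{"commands":{"type":"array","items":{"type":"number"}},"force":{"type":"number"}},"required":["commands"]}

```bash
mkdir -p pics
cat > h.py <<'E'
import numpy as np, cv2
from station import get_obs, read_camera, hand_in
def ray(c,u,v):
    K=np.array(c["camera_matrix"]);d=np.array([c["k1"],0,0,0,0.])
    # drawn = (1+k1 r^2)*ray -> OpenCV model
    p=cv2.undistortPoints(np.array([[[u,v]]],float),K,d)[0,0]
    T=np.array(c["pose"]);return T[:3,3],T[:3,:3]@np.array([p[0],p[1],1])
def onz(c,u,v,z):
    o,r=ray(c,u,v);return o+r*(z-o[2])/r[2]
def proj(c,P):
    T=np.array(c["pose"]);q=T[:3,:3].T@(np.array(P)-T[:3,3]);x,y=q[:2]/q[2];s=1+c["k1"]*(x*x+y*y)
    K=np.array(c["camera_matrix"]);return (K@[x*s,y*s,1])[:2]
def save(c,n,crop=None,f=1):
    im=c["img"][:,:,::-1]
    if crop: im=im[crop[1]:crop[3],crop[0]:crop[2]]
    cv2.imwrite("pics/"+n,cv2.resize(im,None,fx=f,fy=f,interpolation=cv2.INTER_CUBIC))
E
python3 - <<'E'
from h import *
import pickle
d={}
for n in("scene","top"):
    c=read_camera(n);d[n]=c;save(c,n+"0.png");print(n,np.round(c["pose"],3).tolist(),c["k1"],np.round(c["camera_matrix"],1).tolist())
pickle.dump(d,open("c0.pkl","wb"));o=get_obs();print(o["t"],o["eef_pos"],o["tool_rot"],o["gripper_width"])
E
```

```text
scene [[0.138, 0.577, -0.805, 1.089], [0.99, -0.075, 0.116, -0.134], [0.006, -0.814, -0.581, 0.502], [0.0, 0.0, 0.0, 1.0]] -0.021580990559686663 [[393.0, 0.0, 319.8], [0.0, 393.0, 194.9], [0.0, 0.0, 1.0]]
top [[0.02, -0.99, 0.137, 0.389], [-1.0, -0.019, 0.007, -0.054], [-0.005, -0.137, -0.991, 0.813], [0.0, 0.0, 0.0, 1.0]] -0.06374231881788536 [[409.3, 0.0, 312.9], [0.0, 409.3, 205.3], [0.0, 0.0, 1.0]]
0.1 [0.15037026 0.65750093 0.23043356] [-4.11211682e-05  1.12163564e-01  9.93689427e-01 -8.09967609e-04] 1.003431850919084
```

View pics/scene0.png

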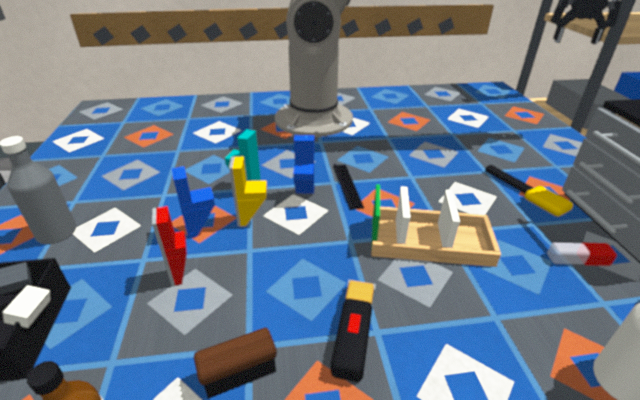

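View pics/top0.png

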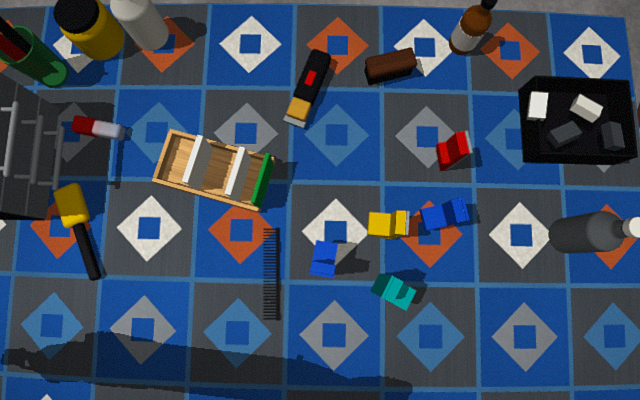

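The scene shows one tall yellow spacer at scene (247,192) and top (388,223). The red look-alike is at scene (172,245) and top (453,150). Blue ones are at top (445,213) and (323,258), and the turquoise one is at (395,290). The tray is at top (213,170), with its green wall on the right at (262,180). The only yellow shape with a stem, shoulder and taper is at top (388,223), so that is the one meant. The yellow thing at top (72,205) is a tool handle.

Run:
```python
from h import *
import pickle
d=pickle.load(open("c0.pkl","rb"));c=d["top"]
save(c,"crop0.png",(140,110,490,320),2.2)
hsv=cv2.cvtColor(c["img"],cv2.COLOR_RGB2HSV)
def blobs(m,box,name,amin=25):
    z=np.zeros_like(m);x0,y0,x1,y1=box;z[y0:y1,x0:x1]=m[y0:y1,x0:x1]
    for k in cv2.findContours(z,cv2.RETR_EXTERNAL,cv2.CHAIN_APPROX_NONE)[0]:
        if cv2.contourArea(k)>amin: print(name,cv2.contourArea(k),np.round(cv2.minAreaRect(k)[0],1),np.round(cv2.boxPoints(cv2.minAreaRect(k)),1).tolist())
blobs(cv2.inRange(hsv,(20,130,60),(35,255,255)),(350,190,425,250),"yel")
blobs(cv2.inRange(hsv,(20,130,215),(35,255,255)),(350,190,425,250),"yelbright",10)
blobs(cv2.inRange(hsv,(45,100,30),(75,255,255)),(230,130,300,230),"green")
blobs(cv2.inRange(hsv,(0,0,150),(179,50,255)),(150,125,265,215),"white")
r=c["img"][222,360:415].tolist();print([(360+i,p) for i,p in enumerate(r)][::2])
```

```text
yel 873.5 [386.2 223.6] [[366.29998779296875, 236.6999969482422], [368.1000061035156, 208.10000610351562], [406.1000061035156, 210.5], [404.29998779296875, 239.10000610351562]]
yelbright 372.5 [379.1 223.4] [[368.5, 233.0], [370.0, 212.39999389648438], [389.70001220703125, 213.89999389648438], [388.1000061035156, 234.5]]
yelbright 174.5 [400.2 221.8] [[394.8999938964844, 232.5], [396.3999938964844, 210.5], [405.6000061035156, 211.10000610351562], [404.1000061035156, 233.10000610351562]]
green 536.5 [262.9 179.5] [[248.89999389648438, 203.89999389648438], [265.0, 151.39999389648438], [276.8999938964844, 155.0], [260.79998779296875, 207.5]]
white 178.0 [159. 205.] [[150.0, 196.0], [168.0, 196.0], [168.0, 214.0], [150.0, 214.0]]
white 273.0 [234.4 170.1] [[223.6999969482422, 193.0], [238.8000030517578, 145.3000030517578], [245.0, 147.3000030517578], [229.89999389648438, 194.89999389648438]]
white 246.5 [191.8 158. ] [[181.1999969482422, 180.39999389648438], [196.8000030517578, 133.60000610351562], [202.5, 135.5], [186.89999389648438, 182.3000030517578]]
[(360, [82, 84, 86]), (362, [61, 64, 72]), (364, [68, 72, 75]), (366, [57, 67, 75]), (368, [134, 107, 21]), (370, [223, 183, 0]), (372, [220, 181, 0]), (374, [220, 180, 0]), (376, [218, 176, 0]), (378, [221, 183, 0]), (380, [216, 175, 0]), (382, [223, 183, 0]), (384, [222, 181, 0]), (386, [220, 180, 0]), (388, [222, 183, 0]), (390, [147, 113, 0]), (392, [107, 84, 0]), (394, [103, 81, 0]), (396, [220, 177, 0]), (398, [224, 181, 0]), (400, [219, 180, 0]), (402, [221, 178, 0]), (404, [222, 179, 0]), (406, [150, 150, 163]), (408, [154, 167, 169]), (410, [95, 42, 17]), (412, [98, 42, 21]), (414, [100, 46, 24])]
```

View pics/crop0.png

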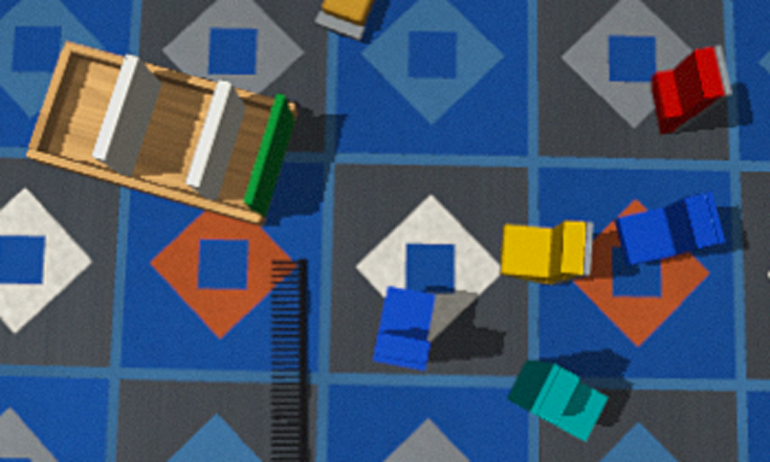

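The crop shows the yellow spacer at crop (545,250), with the stem and grey steel back on the right and the shoulder on the left. That puts its +y to the left, like the tray's. Next I turn these pixels into poses.

```bash
cat >> h.py <<'E'
def rect(c,m,box):
    z=np.zeros_like(m);x0,y0,x1,y1=box;z[y0:y1,x0:x1]=m[y0:y1,x0:x1]
    k=max(cv2.findContours(z,cv2.RETR_EXTERNAL,cv2.CHAIN_APPROX_NONE)[0],key=cv2.contourArea)
    return cv2.minAreaRect(k)
def axes(c,r,z):
    "centre, long axis dir, (long,short) size in world at height z"
    p=np.array([onz(c,*q,z)[:2] for q in cv2.boxPoints(r)])
    a,b=p[1]-p[0],p[2]-p[1]
    if np.linalg.norm(a)<np.linalg.norm(b):a,b=b,a
    return p.mean(0),a/np.linalg.norm(a),(np.linalg.norm(a),np.linalg.norm(b))
E
python3 - <<'E'
from h import *
import pickle
d=pickle.load(open("c0.pkl","rb"));c=d["top"];hsv=cv2.cvtColor(c["img"],cv2.COLOR_RGB2HSV)
yb=cv2.inRange(hsv,(20,130,190),(35,255,255));g=cv2.inRange(hsv,(45,100,30),(75,255,255));w=cv2.inRange(hsv,(0,0,150),(179,50,255))
for n,m,b,z in(("stem",yb,(392,190,425,250),.135),("sh",yb,(350,190,392,250),.08),("green",g,(230,130,300,230),.088),("d1",w,(215,140,250,200),.088),("d2",w,(175,130,210,185),.088)):
    C,a,s=axes(c,rect(c,m,b),z);print(n,np.round(C,4),"axis deg",round(np.degrees(np.arctan2(a[1],a[0]))%180,1),np.round(s,4))
# stem row profile
for u in(395.3,405.4,409): print(u,np.round(onz(c,u,222,.135),4))
# tray corners (crop px/2.2+140,110) at z=.03: far-end corners
for u,v in((68,43),(28,155),(262,222)): print("traycorner",np.round(onz(c,u/2.2+140,v/2.2+110,.03),4))
# scene: check stem projection
s=d["scene"]
hs=cv2.cvtColor(s["img"],cv2.COLOR_RGB2HSV)
m=cv2.inRange(hs,(20,130,60),(35,255,255));m[:,:220]=0;m[:,275:]=0;m[:140]=0;m[240:]=0
k=max(cv2.findContours(m,0,1)[0],key=cv2.contourArea);print(cv2.boundingRect(k))
np.save("m.npy",m)
E
```

```text
stem [ 0.4573 -0.1946] axis deg 176.0 [0.0387 0.0158]
sh [ 0.4596 -0.1676] axis deg 175.7 [0.0392 0.0375]
green [0.5352 0.0429] axis deg 165.3 [0.1006 0.0229]
d1 [0.5515 0.0955] axis deg 165.4 [0.0919 0.0122]
d2 [0.5731 0.1751] axis deg 165.3 [0.0915 0.0114]
395.3 [ 0.4575 -0.1864  0.135 ]
405.4 [ 0.4578 -0.2033  0.135 ]
409 [ 0.4579 -0.2093  0.135 ]
traycorner [0.6453 0.2399 0.03  ]
traycorner [0.5408 0.2688 0.03  ]
traycorner [0.4845 0.0558 0.03  ]
(232, 156, 35, 70)
```

Run:
```python
from h import *
import pickle
d=pickle.load(open("c0.pkl","rb"));tx=np.array([.967,-.254]);ty=np.array([.254,.967])
for n in("top","scene"):
  c=d[n]
  for t in(.485,.509,.533):
    out=[]
    for s in np.arange(.170,.262,.002):
        p=proj(c,[*(tx*t+ty*s),.088]);q=cv2.getRectSubPix(c["img"],(1,1),tuple(map(float,p)))[0,0]
        r,g,b=map(int,q);out.append("G" if g>1.6*r and g>1.6*b and g>90 else "g" if g>1.5*r and g>1.5*b else "W" if min(r,g,b)>175 else ".")
    print(n,t,"".join(out))
# far-end wall: top face profile z=.03
c=d["top"]
for t in(.485,.509,.533):
    print(["%.3f:%d,%d,%d"%((s,)+tuple(cv2.getRectSubPix(c["img"],(1,1),tuple(map(float,proj(c,[*(tx*t+ty*s),.03]))))[0,0])) for s in np.arange(.376,.408,.003)])
```

```text
top 0.485 ggggggGGGG...................WWWWWW...........
top 0.509 ggggggGGGG...................WWWWWW...........
top 0.533 ggggggGGGG...................WWWWWW...........
scene 0.485 ......GGGg...................WWWWWW...........
scene 0.509 ......GGGG...................WWWWWWW..........
scene 0.533 .....GGGGG...................WWWWWWW..........
['0.376:106,80,44', '0.379:110,81,49', '0.382:99,74,44', '0.385:77,57,34', '0.388:76,59,35', '0.391:92,67,43', '0.394:181,136,81', '0.397:196,145,86', '0.400:155,126,103', '0.403:22,71,152', '0.406:19,73,149']
['0.376:124,93,53', '0.379:130,98,59', '0.382:104,76,45', '0.385:80,58,33', '0.388:76,55,32', '0.391:97,72,43', '0.394:202,154,93', '0.397:221,169,100', '0.400:164,146,121', '0.403:55,108,154', '0.406:56,107,152']
['0.376:123,92,55', '0.379:122,93,54', '0.382:106,77,47', '0.385:79,59,35', '0.388:75,56,32', '0.391:107,79,46', '0.394:212,162,97', '0.397:223,171,103', '0.400:181,147,119', '0.403:51,93,141', '0.406:38,88,143']
```

```bash
cat >> h.py <<'E'
from scipy.spatial.transform import Rotation as R
def go(x,y,z,yaw):
    "tool-frame shift & turn (deg) to reach tcp x,y,z pointing down with tool y axis at yaw deg (world)"
    o=get_obs();r=R.from_quat(o["tool_rot"],scalar_first=True)
    ya=np.radians(yaw);Y=np.array([np.cos(ya),np.sin(ya),0]);Z=np.array([0,0,-1.]);X=np.cross(Y,Z)
    g=R.from_matrix(np.c_[X,Y,Z])
    sh=r.inv().apply(np.array([x,y,z])-o["eef_pos"])
    print("t",round(o["t"],2),"pos",np.round(o["eef_pos"],4),"shift",np.round(sh,4),"turn",np.round((r.inv()*g).as_rotvec(degrees=True),1),"grip",round(o["gripper_width"],2),"F",np.round(o["contact_force"],1),"q",np.round(o["q"],2))
E
python3 -c "
from h import *
go(.55,.25,.24,40);go(.4577,-.198,.20,-4)"
```

```text
t 0.1 pos [0.1504 0.6575 0.2304] shift [-0.4804 -0.3082 -0.009 ] turn [-0.1  0.  37.1] grip 1.0 F [0.4 1.  0.5] q [-1.45  0.48  0.02  1.56 -0.01  1.11 -0.08]
t 0.1 pos [0.1504 0.6575 0.2304] shift [-0.4903 -0.7654  0.0317] turn [-0.1  0.1 81.1] grip 1.0 F [0.4 1.  0.5] q [-1.45  0.48  0.02  1.56 -0.01  1.11 -0.08]
```

{"api": "arm_command", "payload": {
  "commands": [-0.48,-0.31,-0.01,0,0,37,1,-0.48,-0.31,-0.01,0,0,37,1,-0.48,-0.31,-0.01,0,0,37,1,-0.48,-0.31,-0.01,0,0,37,1,-0.48,-0.31,-0.01,0,0,37,1,-0.48,-0.31,-0.01,0,0,37,1,-0.48,-0.31,-0.01,0,0,37,1,-0.48,-0.31,-0.01,0,0,37,1],
  "force": 60
}}

```text
t: 0.9
eef_pos: [0.4305, 0.3699, 0.2382]
tool_rot: [-0.0, 0.422, 0.907, -0.0]
contact_force: [0.5, 0.9, 0.2]
gripper_width: 1.0
grasp_force: 0.0
```

```bash
python3 -c "
from h import *
go(.4577,-.198,.20,-4);print(get_obs()['joint_vel'])"
```

```text
t 0.9 pos [0.4305 0.3699 0.2382] shift [-0.4517 -0.3452  0.0382] turn [-0.   0.  44.1] grip 1.0 F [0.5 0.9 0.2] q [-1.05  0.3   0.28  1.83 -0.1   1.03 -0.03]
[ 0.7059466   0.02417939  0.22292991 -0.02686764 -0.07703707  0.01871882
  0.95123717]
```

{"api": "arm_command", "payload": {
  "commands": [-0.265,-0.105,0,0,0,25,1,-0.265,-0.105,0,0,0,25,1,-0.265,-0.105,0,0,0,25,1,-0.265,-0.105,0,0,0,25,1,-0.265,-0.105,0,0,0,30,1,-0.45,-0.345,0.02,0,0,44,1,-0.45,-0.345,0.02,0,0,44,1,-0.45,-0.345,0.02,0,0,44,1]
}}

```text
t: 1.7
eef_pos: [0.4843, -0.0152, 0.229]
tool_rot: [-0.0, 0.732, 0.682, -0.0]
contact_force: [0.8, -0.1, -0.0]
gripper_width: 0.999
grasp_force: 0.0
```

```bash
python3 -c "
from h import *
go(.4577,-.198,.20,-4)"
```

```text
t 1.7 pos [ 0.4843 -0.0152  0.229 ] shift [-0.1842 -0.0136  0.029 ] turn [-0.  0. -0.] grip 1.0 F [ 0.8 -0.1 -0. ] q [-0.64  0.18  0.62  2.03 -0.12  0.97 -0.03]
```

{"api": "arm_command", "payload": {
  "commands": [-0.184,-0.014,0.029,0,0,0,1,-0.184,-0.014,0.029,0,0,0,1,-0.184,-0.014,0.029,0,0,0,1,-0.184,-0.014,0.029,0,0,0,1,-0.184,-0.014,0.059,0,0,0,1,-0.184,-0.014,0.059,0,0,0,1,-0.184,-0.014,0.059,0,0,0,1]
}}

```text
t: 2.4
eef_pos: [0.4582, -0.1953, 0.1701]
tool_rot: [-0.001, 0.73, 0.683, -0.001]
contact_force: [1.2, -0.0, -0.2]
gripper_width: 0.996
grasp_force: 0.0
```

```bash
python3 -c "
from h import *
go(.4577,-.198,.102,-4)
c=read_camera('top');save(c,'top1.png',(300,130,500,310),2);c=read_camera('scene');save(c,'sc1.png',(130,90,350,290),2)
import cv2
a=cv2.imread('pics/top1.png');b=cv2.imread('pics/sc1.png');h=360
cv2.imwrite('pics/both1.png',np.hstack([a[:h],b[:h]])[:, :800])"
```

```text
t 2.4 pos [ 0.4582 -0.1953  0.1701] shift [-0.0028 -0.0002  0.0681] turn [-0.1 -0.   0.1] grip 1.0 F [ 1.2 -0.  -0.2] q [-0.29  0.31  0.68  2.07 -0.26  0.85  0.48]
```

View pics/both1.png

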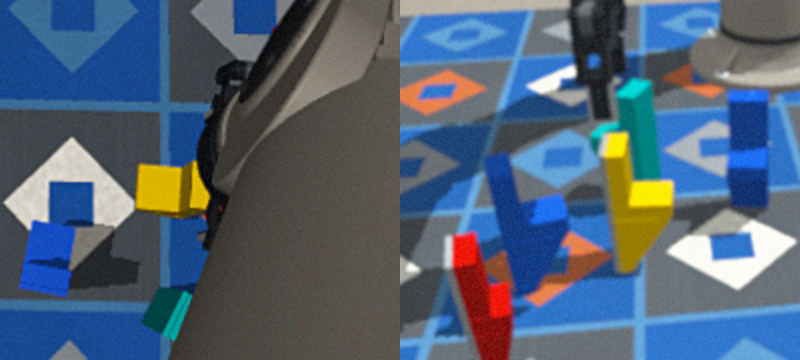

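The top view (left) shows the open fingers straddling the yellow stem at crop (200,185). The scene view (right) shows the finger tips near (600,115), just above the stem top at (615,140). I check the tip projection numerically before descending.

```bash
python3 -c "
from h import *
go(.4577,-.198,.102,-4)
c=read_camera('scene')
for p in((.5,-.195,.175),(.416,-.195,.175),(.458,-.195,.175),(.4577,-.198,.135)):
  q=proj(c,p);print(np.round(q,1),'crop',np.round((q-[130,90])*2+[400,0]))
"
```

```text
t 2.5 pos [ 0.4594 -0.1951  0.1711] shift [-0.003  -0.0016  0.0691] turn [ 0.1 -0.   0.2] grip 1.0 F [-0.5 -0.3  0.3] q [-0.29  0.31  0.68  2.06 -0.26  0.85  0.48]
[234.  153.9] crop [608. 128.]
[235.8 131.5] crop [612.  83.]
[234.9 142.2] crop [610. 104.]
[235.9 161.8] crop [612. 144.]
```

{"api": "arm_command", "payload": {
  "commands": [-0.003,-0.001,0.035,0,0,0,1,-0.003,-0.001,0.068,0,0,0,1,-0.003,-0.001,0.068,0,0,0,1,-0.003,-0.001,0.068,0,0,0,0,-0.003,-0.001,0.068,0,0,0,0,-0.003,-0.001,0.068,0,0,0,0,-0.003,-0.001,0.068,0,0,0,0,-0.003,-0.001,0.068,0,0,0,0],
  "force": 60
}}

```text
t: 3.35
eef_pos: [0.4585, -0.1991, 0.104]
tool_rot: [0.001, 0.731, 0.683, 0.001]
contact_force: [-1.0, 0.3, 8.3]
gripper_width: 0.457
grasp_force: 59.7
```

{"api": "arm_command", "payload": {
  "commands": [0,0,0,0,0,0,0,0,0,0,0,0,0,0,0,0,0,0,0,0,0]
}}

```text
t: 3.65
eef_pos: [0.4585, -0.1991, 0.104]
tool_rot: [0.001, 0.731, 0.683, 0.001]
contact_force: [-1.5, 0.8, 7.9]
gripper_width: 0.457
grasp_force: 59.7
```

```bash
python3 -c "
from h import *
go(.4577,-.198,.20,-4)"
```

```text
t 3.65 pos [ 0.4585 -0.1991  0.104 ] shift [ 0.0011 -0.0006 -0.096 ] turn [ 0.1 -0.   0.1] grip 0.46 F [-1.5  0.8  7.9] q [-0.21  0.42  0.61  2.11 -0.37  0.71  0.58]
```

{"api": "arm_command", "payload": {
  "commands": [0,0,-0.04,0,0,0,0,0,0,-0.09,0,0,0,0,0,0,-0.14,0,0,0,0,0,0,-0.14,0,0,0,0,0,0,-0.14,0,0,0,0]
}}

```text
t: 4.15
eef_pos: [0.4577, -0.1985, 0.2433]
tool_rot: [0.001, 0.73, 0.683, 0.001]
contact_force: [-0.5, -0.4, -4.2]
gripper_width: 0.462
grasp_force: 63.8
```

```bash
python3 -c "
from h import *
go(.5439,.0675,.244,-14.7)"
```

```text
t 4.15 pos [ 0.4577 -0.1985  0.2433] shift [ 2.712e-01  6.810e-02 -2.000e-04] turn [ 0.1 -0.1 10.8] grip 0.46 F [-0.5 -0.4 -4.2] q [-0.36  0.2   0.75  1.99 -0.16  1.01  0.4 ]
```

{"api": "arm_command", "payload": {
  "commands": [0.035,0.01,0,0,0,2,0,0.08,0.02,0,0,0,4,0,0.125,0.03,0,0,0,6,0,0.17,0.043,0,0,0,8,0,0.215,0.053,0,0,0,10,0,0.25,0.062,0,0,0,11,0,0.271,0.068,0,0,0,11,0,0.271,0.068,0,0,0,11,0]
}}

```text
t: 4.95
eef_pos: [0.5432, 0.0706, 0.2403]
tool_rot: [-0.001, 0.791, 0.612, -0.001]
contact_force: [0.3, 0.1, -3.3]
gripper_width: 0.456
grasp_force: 63.7
```

```bash
python3 -c "
from h import *
c=read_camera('scene');c2=read_camera('top');go(.5439,.0675,.20,-14.7)
import pickle;pickle.dump((c,c2),open('c1.pkl','wb'))
save(c,'sc2.png',(300,60,520,290),2);save(c2,'t2.png',(130,100,330,330),2)
a=cv2.imread('pics/sc2.png');b=cv2.imread('pics/t2.png')[:460,:360]
cv2.imwrite('pics/both2.png',np.hstack([a[:460],b])[:, :800])"
```

```text
t 5.05 pos [0.5426 0.066  0.2409] shift [0.0019 0.0009 0.0409] turn [-0.1  0.1 -0.2] grip 0.46 F [-0.7 -0.5 -4.2] q [-0.75  0.29  0.64  1.88 -0.2   1.03 -0.29]
```

View pics/both2.png

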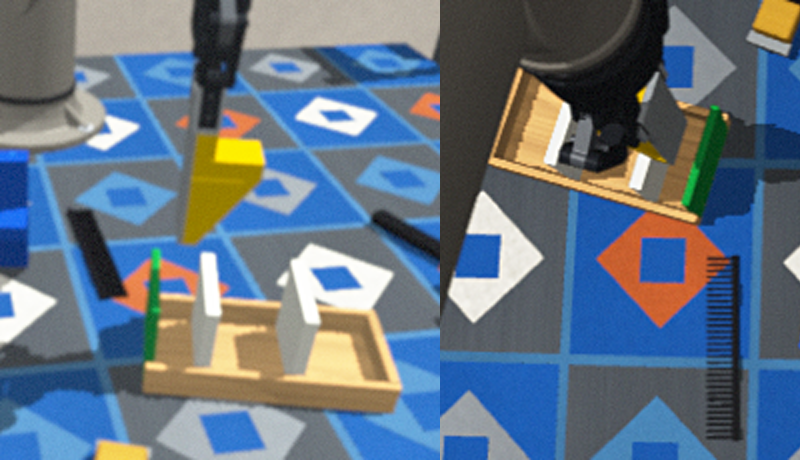

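The scene view shows the spacer held upright with its foot at crop (188,240), above the gap between the green wall (153,300) and divider 1 (207,310). I check the foot against its predicted projection.

```bash
cat >> h.py <<'E'
TX=np.array([.967,-.254]);TY=np.array([.254,.967])
def tray(p): p=np.array(p[:2]);return np.array([p@TX-.509,p@TY-.2915])
def foot(c,p,off=.002,h=.104):
    "compare predicted spacer points with yellow mask in scene view"
    m=cv2.inRange(cv2.cvtColor(c["img"],cv2.COLOR_RGB2HSV),(20,130,60),(35,255,255))
    P=lambda x,y,z:proj(c,[*(np.array(p[:2])+TX*x+TY*(y-off)),p[2]-h+z])
    for n,x,y,z in(("back",.02,-.008,.03),("back",.02,-.008,.06),("nose",.02,.052,.0725),("slope",.02,.030,.0325),("foot",.02,.008,0.0)):
        q=P(x,y,z);r=int(round(q[1]));u=[i for i in range(int(q[0])-15,int(q[0])+15) if m[r,i]];print(n,np.round(q,1),"yellow cols",(u[0],u[-1]) if u else None)
    q=P(.02,0,0);k=int(round(q[0]));v=[i for i in range(int(q[1])-15,int(q[1])+15) if m[i,k]];print("foot row pred",q[1],"yellow last",v[-1] if v else None)
E
python3 -c "
from h import *
import pickle
c,c2=pickle.load(open('c1.pkl','rb'));p=(.5426,.066,.2409)
print(tray(p));foot(c,p)"
```

```text
[-0.0010698 -0.0898576]
back [386.1 166.6] yellow cols (393, 400)
back [388.  150.5] yellow cols (395, 402)
nose [427.6 145.9] yellow cols (412, 430)
slope [409.8 166.9] yellow cols (394, 411)
foot [393.8 182.6] yellow cols None
foot row pred 182.21844343111218 yellow last None
```

{"api": "arm_command", "payload": {
  "commands": [0.002,0.001,0.02,0,0,0,0,0.002,0.001,0.037,0,0,0,0,0.002,0.001,0.037,0,0,0,0,0.002,0.001,0.037,0,0,0,0]
}}

```text
t: 5.45
eef_pos: [0.5446, 0.0668, 0.2053]
tool_rot: [-0.0, 0.793, 0.609, -0.001]
contact_force: [-0.0, 0.5, -2.5]
gripper_width: 0.46
grasp_force: 63.5
```

```bash
python3 -c "
from h import *
o=get_obs();c=read_camera('scene');p=o['eef_pos'];print(tray(p),p)
foot(c,p);go(.5439,.0675,.110,-14.7)
save(c,'sc3.png',(340,120,500,270),4)"
```

```text
[ 0.00069183 -0.08856048] [0.54463377 0.06680718 0.20531348]
back [384.7 185.3] yellow cols (389, 398)
back [386.5 170.1] yellow cols (390, 400)
nose [424.9 166.1] yellow cols (409, 423)
slope [407.7 185.7] yellow cols (392, 404)
foot [392.2 200.3] yellow cols None
foot row pred 199.9854123293435 yellow last 198
t 5.5 pos [0.5453 0.0672 0.2059] shift [-0.0001 -0.0014  0.0959] turn [ 0.   0.  -0.3] grip 0.46 F [ 0.5 -1.  -3.6] q [-0.73  0.34  0.62  1.92 -0.24  0.96 -0.26]
```

View pics/sc3.png

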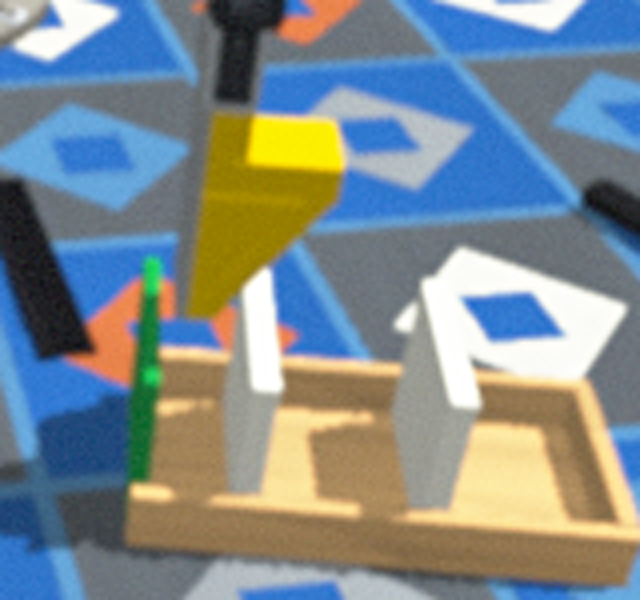

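The crop shows the foot at (205,315), clear between the green wall (150,270) and divider 1 (258,280), and the spacer is upright. I lower it now.

{"api": "arm_command", "payload": {
  "commands": [0,-0.001,0.015,0,0,0,0,0,-0.001,0.03,0,0,0,0,0,-0.001,0.04,0,0,0,0,0,-0.001,0.05,0,0,0,0,0,-0.001,0.06,0,0,0,0,0,-0.001,0.07,0,0,0,0,0,-0.001,0.08,0,0,0,0,0,-0.001,0.08,0,0,0,0]
}}

```text
t: 6.3
eef_pos: [0.5429, 0.0693, 0.1236]
tool_rot: [-0.001, 0.793, 0.61, -0.001]
contact_force: [0.1, 0.0, -4.0]
gripper_width: 0.458
grasp_force: 63.5
```

```bash
python3 -c "
from h import *
go(.5439,.0675,.112,-14.7)"
```

```text
t 6.3 pos [0.5429 0.0693 0.1236] shift [-0.0015  0.0014  0.0116] turn [-0.2  0.1 -0.2] grip 0.46 F [ 0.1  0.  -4. ] q [-0.68  0.45  0.56  1.99 -0.33  0.8  -0.19]
```

{"api": "arm_command", "payload": {
  "commands": [0,0,0.005,0,0,0,0,0,0,0.01,0,0,0,0,0,0,0.012,0,0,0,0,0,0,0.012,0,0,0,0,0,0,0.012,0,0,0,0,0,0,0.012,0,0,0,0]
}}

```text
t: 6.9
eef_pos: [0.5442, 0.069, 0.1135]
tool_rot: [-0.0, 0.793, 0.61, 0.0]
contact_force: [-0.3, 0.1, -3.9]
gripper_width: 0.462
grasp_force: 63.8
```

```bash
cat >> h.py <<'E'
def divs(c,lo=.19,hi=.39,z=.088):
    "white top-edge runs along tray y (tray frame, mm) in this view, at several tray x"
    for t in(-.04,-.03,-.02,.02,.03,.04):
        S=np.arange(lo,hi,.001);L=[]
        for s in S:
            q=cv2.getRectSubPix(c["img"],(1,1),tuple(map(float,proj(c,[*(TX*(.509+t)+TY*s),z]))))[0,0]
            L.append(min(map(int,q))>165)
        L=np.r_[0,np.array(L,int),0];a=np.flatnonzero(np.diff(L)==1);b=np.flatnonzero(np.diff(L)==-1)
        print(t,[(int(round((lo+.001*i-.2915)*1000)),int(round((lo+.001*(j-1)-.2915)*1000))) for i,j in zip(a,b) if j-i>5])
E
python3 -c "
from h import *
o=get_obs();c=read_camera('scene');go(.5439,.0675,.112,-14.7);divs(c);foot(c,o['eef_pos'])
save(c,'sc4.png',(340,120,500,270),4)"
```

```text
t 6.95 pos [0.5443 0.069  0.1135] shift [-0.0015  0.      0.0015] turn [ 0.  -0.  -0.2] grip 0.46 F [-0.7 -0.6 -3.8] q [-0.67  0.47  0.55  1.99 -0.34  0.77 -0.18]
-0.04 [(-36, -22), (18, 64), (68, 98)]
-0.03 [(-36, -22), (17, 35), (70, 98)]
-0.02 [(-35, -23), (8, 14), (17, 37), (74, 98)]
0.02 [(-36, -22), (17, 31), (40, 79)]
0.03 [(-36, -23), (17, 31)]
0.04 [(-37, -23), (17, 31)]
back [380.6 226.8] yellow cols (384, 394)
back [382.3 213.9] yellow cols (386, 396)
nose [417.5 210.9] yellow cols (402, 416)
slope [401.9 227.4] yellow cols (386, 403)
foot [387.7 239.8] yellow cols None
foot row pred 239.4723481042078 yellow last 239
```

View pics/sc4.png

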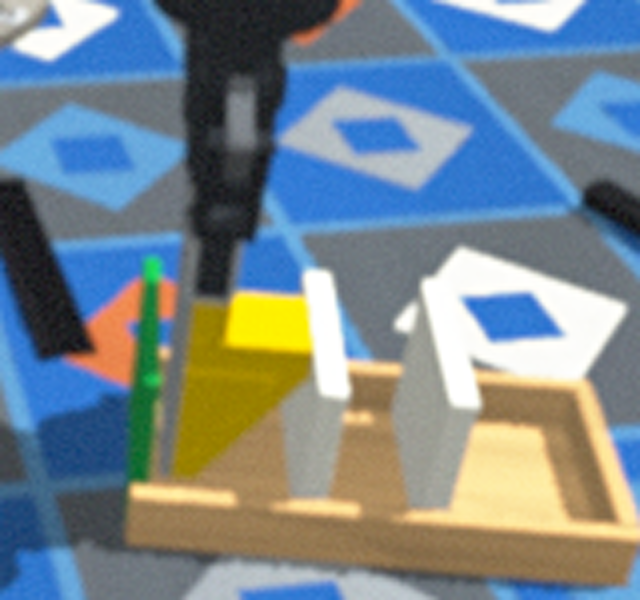

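The crop shows the spacer down at (230,390) with its steel back near the green wall and divider 1 pushed to (325,330). Divider 1's centre is at about -29 mm in the tray frame, a gap of about 67 mm, which is in range. Next I lift out and step over by 77 mm.

{"api": "arm_command", "payload": {
  "commands": [0,0,0,0,0,0,0,0,0,-0.015,0,0,0,0,0,0,-0.035,0,0,0,0,0,0,-0.06,0,0,0,0,0,0,-0.085,0,0,0,0,0,0,-0.1,0,0,0,0,0,0,-0.1,0,0,0,0,0,0,-0.1,0,0,0,0]
}}

```text
t: 7.75
eef_pos: [0.5441, 0.069, 0.2137]
tool_rot: [-0.0, 0.793, 0.61, 0.0]
contact_force: [0.6, 0.4, -4.4]
gripper_width: 0.458
grasp_force: 63.9
```

{"api": "arm_command", "payload": {
  "commands": [0.02,0,0,0,0,0,0,0.04,0,0,0,0,0,0,0.06,0,0,0,0,0,0,0.077,0,0,0,0,0,0,0.077,0,0,0,0,0,0,0.077,0,0,0,0,0,0,0.077,0,0,0,0,0,0]
}}

```text
t: 8.45
eef_pos: [0.5638, 0.1424, 0.2132]
tool_rot: [0.0, 0.793, 0.609, -0.0]
contact_force: [-0.1, -0.9, -3.5]
gripper_width: 0.461
grasp_force: 63.7
```

```bash
python3 -c "
from h import *
o=get_obs();c=read_camera('scene');p=o['eef_pos'];print(tray(p),p);go(*p,-14.7);divs(c);foot(c,p,0)
save(c,'sc5.png',(340,120,500,270),4)"
```

```text
[ 7.49566467e-06 -1.06033227e-02] [0.5637807  0.14239543 0.21316176]
t 8.5 pos [0.5638 0.1422 0.2133] shift [ 0.0002 -0.0001  0.0001] turn [-0.   0.  -0.3] grip 0.46 F [-1.  -1.  -4.7] q [-0.82  0.38  0.6   1.83 -0.25  1.   -0.38]
-0.04 [(-36, -23), (24, 62), (68, 98)]
-0.03 [(-36, -22), (19, 35), (70, 98)]
-0.02 [(-37, -23), (17, 37), (74, 98)]
0.02 [(-35, -25), (17, 31), (41, 79)]
0.03 [(-35, -25), (17, 31)]
0.04 [(-35, -23), (17, 31)]
back [433.7 184.6] yellow cols (436, 447)
back [437.  169.2] yellow cols (440, 450)
nose [476.9 165.1] yellow cols (461, 474)
slope [457.4 185. ] yellow cols (442, 453)
foot [440.2 199.9] yellow cols None
foot row pred 199.55294575049552 yellow last 198
```

View pics/sc5.png

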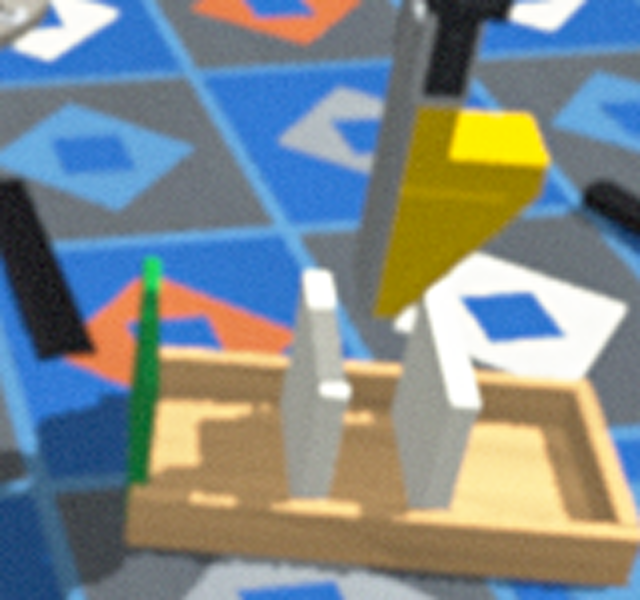

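The crop shows the foot at (390,315), above the gap between divider 1 (325,330) and divider 2 (450,340). I add 2 mm of back clearance and lower.

{"api": "arm_command", "payload": {
  "commands": [0.002,0,0.005,0,0,0,0,0.002,0,0.02,0,0,0,0,0.002,0,0.035,0,0,0,0,0.002,0,0.05,0,0,0,0,0.002,0,0.06,0,0,0,0,0.002,0,0.07,0,0,0,0,0.002,0,0.08,0,0,0,0,0.002,0,0.085,0,0,0,0]
}}

```text
t: 9.3
eef_pos: [0.5644, 0.1449, 0.1274]
tool_rot: [0.0, 0.793, 0.609, -0.0]
contact_force: [-0.6, -1.5, 1.0]
gripper_width: 0.458
grasp_force: 64.2
```

{"api": "arm_command", "payload": {
  "commands": [0,0,0.005,0,0,0,0,0,0,0.01,0,0,0,0,0,0,0.015,0,0,0,0,0,0,0.015,0,0,0,0,0,0,0.015,0,0,0,0,0,0,0.015,0,0,0,0]
}}

```text
t: 9.9
eef_pos: [0.5643, 0.1453, 0.1133]
tool_rot: [-0.0, 0.793, 0.61, -0.0]
contact_force: [-0.7, -1.4, -3.8]
gripper_width: 0.462
grasp_force: 63.8
```

```bash
python3 -c "
from h import *
o=get_obs();c=read_camera('scene');p=o['eef_pos'];print(tray(p),p);go(*p,-14.7);divs(c);foot(c,p,.001)
save(c,'sc6.png',(340,120,500,270),4)"
```

```text
[-0.00027343 -0.00767338] [0.56425344 0.14530119 0.11328229]
t 9.95 pos [0.5643 0.1453 0.1134] shift [-0.     -0.      0.0001] turn [-0.   0.  -0.2] grip 0.46 F [-1.3 -0.9 -4.6] q [-0.76  0.51  0.53  1.91 -0.35  0.81 -0.3 ]
-0.04 [(-36, -22), (22, 64), (66, 98)]
-0.03 [(-35, -22), (20, 35), (42, 55), (70, 98)]
-0.02 [(-35, -25), (43, 55), (74, 98)]
0.02 [(-35, -25), (43, 79)]
0.03 [(-36, -25), (42, 55)]
0.04 [(-35, -24), (42, 55)]
back [425.1 230.4] yellow cols (428, 439)
back [427.9 217.5] yellow cols (431, 441)
nose [464.3 214.6] yellow cols (449, 463)
slope [446.8 231.1] yellow cols (431, 447)
foot [431.3 243.5] yellow cols (427, 431)
foot row pred 243.13738468648302 yellow last 243
```

View pics/sc6.png

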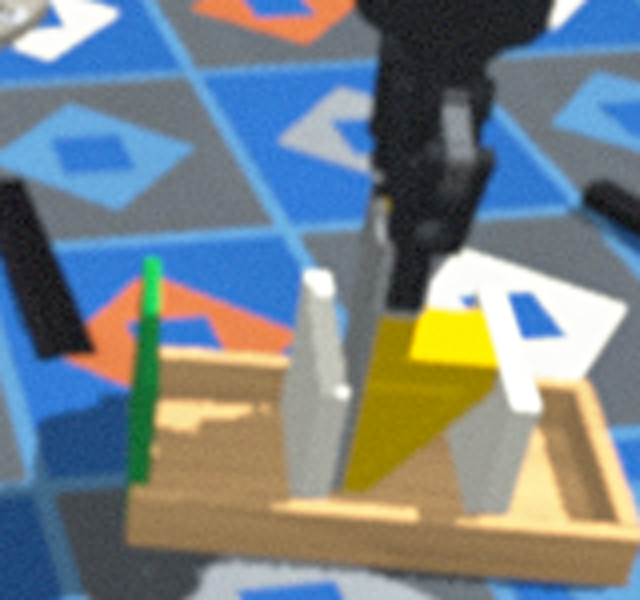

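The crop shows the spacer down between the dividers at (420,400), with divider 1 at (325,330) and divider 2 at (510,350). The gaps are about 66–67 mm and 66 mm, both in range. I lift out and carry it to the empty counter around (0.55, -0.08), first checking that this spot is free in the first top picture.

{"api": "arm_command", "payload": {
  "commands": [0,0,0,0,0,0,0,0,0,-0.015,0,0,0,0,0,0,-0.035,0,0,0,0,0,0,-0.06,0,0,0,0,0,0,-0.09,0,0,0,0,0,0,-0.115,0,0,0,0,0,0,-0.115,0,0,0,0,0,0,-0.115,0,0,0,0]
}}

```text
t: 10.75
eef_pos: [0.5647, 0.1457, 0.2292]
tool_rot: [-0.0, 0.793, 0.61, 0.001]
contact_force: [-0.8, 0.3, -4.4]
gripper_width: 0.464
grasp_force: 63.9
```

```bash
python3 -c "
from h import *
import pickle
c=pickle.load(open('c0.pkl','rb'))['top']
for a in((-.03,-.02),(.03,-.02),(.03,.06),(-.03,.06)):
  p=np.array([.55,-.08])+TX*a[0]+TY*a[1];print(np.round(proj(c,[*p,0])))
c=read_camera('scene');divs(c)
go(.55,-.08,.228,-14.7)"
```

```text
[335. 199.]
[343. 171.]
[305. 160.]
[297. 188.]
-0.04 [(-36, -23), (20, 62), (68, 98)]
-0.03 [(-36, -22), (14, 35), (42, 55), (70, 98)]
-0.02 [(-37, -23), (8, 37), (42, 55), (74, 98)]
0.02 [(-35, -25), (42, 79)]
0.03 [(-35, -25), (42, 55)]
0.04 [(-35, -26), (42, 55)]
t 10.8 pos [0.564  0.1455 0.228 ] shift [-2.216e-01  4.440e-02 -1.000e-04] turn [-0.  -0.  -0.2] grip 0.46 F [ 0.  -0.2 -4.4] q [-0.83  0.37  0.61  1.82 -0.24  1.03 -0.39]
```

Both dividers hold their places, and the spot at top px (297–343, 160–199) is bare counter. I carry the spacer over.

{"api": "arm_command", "payload": {
  "commands": [-0.03,0.006,0,0,0,0,0,-0.07,0.014,0,0,0,0,0,-0.11,0.022,0,0,0,0,0,-0.15,0.03,0,0,0,0,0,-0.19,0.038,0,0,0,0,0,-0.222,0.044,0,0,0,0,0,-0.222,0.044,0,0,0,0,0,-0.222,0.044,0,0,0,0,0]
}}

```text
t: 11.6
eef_pos: [0.549, -0.0813, 0.2272]
tool_rot: [-0.001, 0.793, 0.609, -0.001]
contact_force: [0.3, 0.7, -4.5]
gripper_width: 0.461
grasp_force: 63.8
```

{"api": "arm_command", "payload": {
  "commands": [0,0,0.02,0,0,0,0,0,0,0.05,0,0,0,0,0,0,0.08,0,0,0,0,0,0,0.1,0,0,0,0,0,0,0.11,0,0,0,0,0,0,0.115,0,0,0,0,0,0,0.115,0,0,0,0,0,0,0.115,0,0,0,0]
}}

```text
t: 12.4
eef_pos: [0.5507, -0.0805, 0.1141]
tool_rot: [0.0, 0.793, 0.61, 0.001]
contact_force: [0.1, -0.6, -3.1]
gripper_width: 0.458
grasp_force: 63.5
```

```bash
python3 -c "
from h import *
go(.55,-.08,.104,-14.7)"
```

```text
t 12.4 pos [ 0.5507 -0.0805  0.1141] shift [ 0.0003 -0.0008  0.0101] turn [ 0.1 -0.  -0.2] grip 0.46 F [ 0.1 -0.6 -3.1] q [-0.42  0.49  0.59  1.98 -0.37  0.79  0.12]
```

{"api": "arm_command", "payload": {
  "commands": [0,0,0.004,0,0,0,0,0,0,0.007,0,0,0,0,0,0,0.009,0,0,0,0,0,0,0.009,0,0,0,0,0,0,0.009,0,0,0,0]
}}

```text
t: 12.9
eef_pos: [0.5499, -0.0807, 0.1043]
tool_rot: [-0.0, 0.793, 0.61, -0.0]
contact_force: [0.5, -0.9, -4.0]
gripper_width: 0.457
grasp_force: 63.8
```

{"api": "arm_command", "payload": {
  "commands": [0,0,0.001,0,0,0,0,0,0,0.001,0,0,0,0,0,0,0.002,0,0,0,0,0,0,0.002,0,0,0,0]
}}

```text
t: 13.3
eef_pos: [0.5502, -0.0808, 0.104]
tool_rot: [-0.0, 0.793, 0.609, 0.001]
contact_force: [-5.2, 1.6, 14.9]
gripper_width: 0.457
grasp_force: 66.1
```

Contact with the counter is felt (15 N). I release and rise.

{"api": "arm_command", "payload": {
  "commands": [0,0,-0.001,0,0,0,0.46,0,0,-0.001,0,0,0,0.6,0,0,-0.001,0,0,0,1,0,0,-0.001,0,0,0,1,0,0,-0.001,0,0,0,1,0,0,-0.001,0,0,0,1,0,0,-0.001,0,0,0,1]
}}

```text
t: 14.0
eef_pos: [0.55, -0.0807, 0.1033]
tool_rot: [0.0, 0.793, 0.61, -0.0]
contact_force: [0.1, -0.9, 0.4]
gripper_width: 0.996
grasp_force: 0.0
```

{"api": "arm_command", "payload": {
  "commands": [0,0,-0.03,0,0,0,1,0,0,-0.06,0,0,0,1,0,0,-0.1,0,0,0,1,0,0,-0.14,0,0,0,1,0,0,-0.14,0,0,0,1,0,0,-0.14,0,0,0,1]
}}

```text
t: 14.6
eef_pos: [0.5504, -0.0806, 0.244]
tool_rot: [0.0, 0.793, 0.61, 0.001]
contact_force: [-0.5, -0.0, -1.0]
gripper_width: 1.0
grasp_force: 0.0
```

```bash
python3 -c "
from h import *
c=read_camera('scene');divs(c)
go(.55,-.08,.25,-14.7);save(c,'sc7.png',(260,100,520,290),3)"
```

```text
-0.04 [(-36, -22), (20, 62), (68, 98)]
-0.03 [(-36, -22), (14, 35), (42, 55), (70, 98)]
-0.02 [(-37, -23), (8, 37), (42, 55), (74, 98)]
0.02 [(-37, -22), (42, 78)]
0.03 [(-37, -23), (42, 55)]
0.04 [(-37, -23), (42, 55)]
t 14.65 pos [ 0.5496 -0.0803  0.2429] shift [ 0.0004  0.0003 -0.0071] turn [-0.  -0.  -0.2] grip 1.0 F [-0.4 -0.8 -0. ] q [-0.52  0.31  0.69  1.87 -0.23  1.04  0.  ]
```

View pics/sc7.png

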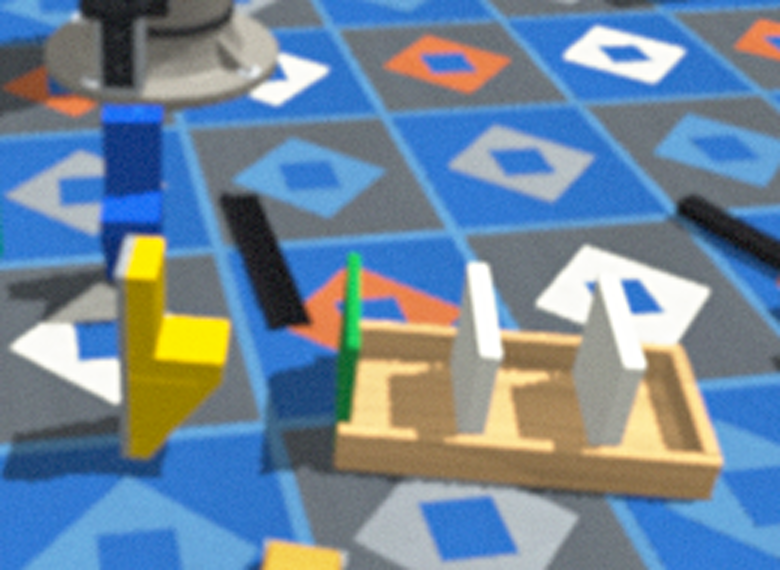

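The picture shows the spacer upright on the counter at crop (150,350). Both dividers are spaced, at (478,340) and (612,350), and the gripper is clear above.

```bash
python3 -c "
from station import hand_in
print(hand_in())"
```

```text
the job is handed in; nothing more can be done
None
```

I set both dividers with the yellow spacer, with gaps of about 67 mm (green wall to first) and 66 mm (between the two) by camera, stood it upright on the counter off the tray, and handed in at about 15 s; the hand-in gave no verdict.

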